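# Line up a mounting plate over the shelf edge

### The arm

A 6-joint arm with a two-finger parallel gripper is mounted at the origin on the work surface. World frame = base frame: x ahead of the robot, y to its left, z up, the work surface at z = 0. Lengths are in m, angles in rad, forces in N, time in s.
With the tool pointing down it reaches from about 0.375 to 0.975 m from the base axis. Payload 3.8 kg.
Tool frame: the origin (TCP) lies between the finger pads; the fingertips stand 14 mm ahead of it and the grasp point (between the pads) lies 5 mm behind it (tips_ahead is the distance from the TCP to the fingertips, in m); x points along the fingers, y is the direction in which the jaws open and shut, and the axes are right-handed (so a half turn about x gives the same grasp; the last joint's range is limited). The gripper opens to 85 mm and grips with 20 to 120 N. Pads are 22 mm wide; open, the fingers measure 114 mm over their backs; the gripper's body (76 mm by 85 mm) begins 54 mm behind the grasp point. The pads swing forward as they close: fully open they stand 13 mm farther back than shut.
Start: joints at [-0.037, 0.264, 1.604, -0, 1.274, -0.037], TCP at [0.675, -0, 0.245] pointing down, gripper open.
Joint ranges: [-2.63, 2.63], [-0.94, 2.18], [0.31, 2.57], [-1.31, 4.45], [0, 2.66], [-2.55, 2.55]. Speed limits (rad/s): [2.57, 2.57, 3.14, 3.14, 3.14, 3.14].

### API

Orientations are given as a rotation vector (axis times angle).
In Python, from workcell import read_state, read_camera, camera_params, finish_job, spot_in, tips_ahead gives the robot as it stands.
- The arm moves only by the tool apply_moves, never from a script. Its argument "commands" is a list of rows, each a list of 7 numbers: the closure, from 0 (fully open) to 1 (shut), then the shift along the tool's x, y, z in mm, then the turn, a rotation vector about the tool's x, y, z in degrees. A call has 1 to 8 rows; each row is the pose to reach, as a shift and turn from the pose commanded when the call began, along the tool's axes at that moment; what a row does not reach only later rows make up. A row lasts 1/8 s, in which the tool goes at most 62.5 mm and 10.7 degrees, less where a joint would pass 70% of its speed; a pose out of reach is approached as far as the arm can. A call with a gripper value outside its range is refused whole. The fingers move at their own pace and stop on an object; "force" is the grip in N (left out, the last holds). Time passes only in rows, so rows that repeat a pose let the fingers close. It gives the time, the measured TCP pose, the force and the opening at its end, in the units of the state.
- read_state(): the state, without advancing time (a new reading comes with each control period).
- read_camera(name): name is "scene" or "side" or "wrist"; returns (picture, depth): 384x512x3 uint8, red, green, blue; 384x512 float32, m along the optical axis (not along the pixel's ray), 0 where there is no reading.
- camera_params(name): a dict with "fx", "fy", "cx", "cy" (pixels), "camera_from_world" (4x4, takes a point from world to camera coordinates); the wrist camera has in their place "mount" (4x4, takes a point from camera to tool coordinates, whose origin is the TCP and whose axes are the tool frame's). Camera axes: x right, y down, z forward; pixel columns grow to the right and rows downward; lengths in m; the calibration is good to about 2 mm. The wrist camera is an equidistant fisheye: a pixel r from the principal point sees the ray r / f radians off the axis. A picture is of the moment at which its call begins: read the wrist's pose just before it. camera_params takes no time and is no camera call.
- finish_job(): hands the job in, once; it reports no verdict.
Trained networks look in the newest picture that a camera, given by its name, has taken for a name from the list of things; names that differ only in an ending like _2 or _b are one class to them, and where a whole thing is asked for, a point or a joint stands for the part that bears it (a point fixed in the world has none). Each returns a list of dicts, best first, with "p" (0 to 1); they miss things now and then, are a little off and sometimes report something else, mostly with a low value. They report only what shows in the picture. A call takes as long as a camera call. They do not tell look-alikes from the thing itself.
- spot_in(camera, name): "at" ([column, row] in pixels, amid what is visible of it).
The state is a dict: "time": time; "q": joint angles; "joint_vel": joint speeds; "joint_torque": joint torques, N m; "tool_pos": TCP position; "tcp_rot": TCP orientation; "wrist_force": force on the tool from outside, world axes, zero at the start; "torque": the same for the moment, N m; "width": opening from 0.0 (shut) to 1.0 (fully open).
Only numpy, scipy, OpenCV 4.12 (cv2) and the standard library are available. Lean on these libraries where they do the work, as an engineer would, in place of code of your own. Each camera call takes 0.05 s, during which the arm holds its last target. There are 200 camera calls.

### The job

Two aluminium mounting plates lie flat on the low wooden shelf, and the plain one already sticks out over the shelf's far edge. With the fingertips, slide the plate with the three slots out over the same edge until its front edge is in line with the front edge of the plain plate, so that both overhang equally and square to the shelf. Keep the plate flat on the shelf: do not pick it up or tip it, and leave the plain plate and everything else where they are.

Things in the scene. Friction and masses are not known exactly. Their poses are not given: they have to be found in the camera images.
- shelf: low brown wooden bench shelf, fixed: a board 240 (x) by 500 (y) by 18 mm thick on two dark legs, its top 80 mm above the table. Origin at table height under the centre of the board; its x axis points away from the robot, square to the far edge, which lies 120 mm from the origin along x; y runs along that edge. It has no rim.
- slotted_plate: loose bare-aluminium plate with three long slots through it, 120 (x) by 110 (y) by 5 mm, about 0.15 kg, lying on the shelf with its front (+x) edge still behind the shelf's far edge, often askew by up to 15 degrees. The slots are 10 mm by 70 mm, parallel to y, nearer the front edge than the rear edge. Origin at the centre of the underside; x points to the front edge, the one that is to overhang. It lies left or right of the plain plate.
- slotted_front_left (a point): the +y front corner of the slotted plate (top face): 60 mm along x, 55 mm along +y, 5 mm up from the plate's origin
- slotted_front_right (a point): the -y front corner of the slotted plate (top face): 60 mm along x, 55 mm along -y, 5 mm up from the plate's origin
- plain_plate: loose bare-aluminium plate without slots, 120 (x) by 90 (y) by 5 mm, about 0.15 kg, lying square on the shelf with its front (+x) edge 20 to 45 mm out over the shelf's far edge. Origin at the centre of the underside; x points to the front edge. To be left alone.
- plain_front (a point): middle of the plain plate's front edge (top face), 60 mm along x from its origin; axes as the plate's
- tape_roll: black roll of tape lying on the shelf between the plates, 50 mm across, 19 mm high, origin under its centre; leave alone
- module: small metal plug-in module lying on the shelf between the plates, 74 by 14 by 10 mm, long side square to the far edge, origin under the middle of its metal part; leave alone
- mug: white mug on the table, 80 mm across, 90 mm high, origin under its centre; leave alone
- screwdriver: screwdriver with black handle lying on the table, 200 mm long, 26 mm thick, origin under its middle; leave alone
- tester: grey hand-held tester lying on the table, 150 by 75 by 30 mm, origin under its centre; leave alone
- carton: small cardboard carton on the table, 110 by 90 by 60 mm, origin under its centre; leave alone
Mind the look-alikes: they are no part of the job. Leave any green or orange look-alike of the slotted_plate alone.

How it is judged:
By the outcome, as a careful person would: the job done as asked, in the order asked, and still so for the second after the job is handed in, with the robot touching nothing.
It also fails if it takes over 43 s, if anything falls off the work surface, if the arm or the gripper's body presses on something with over 40 N, if the wrist force passes 120 N, or if a joint passes its speed limit or range.

## Working session

There is one attempt and no reset: what is moved stays moved. The work goes in short steps, Python scripts to look and compute and a tool call to move; the robot and the scene stay as the last step left them, time stands still between calls to the robot, and variables do not carry over. Pictures are saved under pics/ and viewed, on a budget of 10 in all, crops included, one or two more only if the job needs it, and the job is handed in when it is done.

Besides the shell and the picture viewer there is one more tool, called by a JSON object that holds its "api" and its "payload", one argument or row to a line. apply_moves: Moves the arm, as the interface text tells. Its arguments: {"type":"object","properties":{"commands":{"type":"array","items":{"type":"array","items":{"type":"number"}}},"force":{"type":"number"}},"required":["commands"]}

```bash
mkdir -p pics
cat > h.py <<'E'
import numpy as np, cv2
from workcell import *
from scipy.spatial.transform import Rotation as R
def cloud(name):
    pic,d=read_camera(name); c=camera_params(name)
    v,u=np.mgrid[:384,:512]
    P=np.stack([(u-c["cx"])/c["fx"]*d,(v-c["cy"])/c["fy"]*d,d],-1)
    T=np.linalg.inv(c["camera_from_world"])
    return pic,d,P@T[:3,:3].T+T[:3,3]
def proj(name,p):
    c=camera_params(name);q=c["camera_from_world"]@np.r_[p,1]
    return [c["fx"]*q[0]/q[2]+c["cx"],c["fy"]*q[1]/q[2]+c["cy"]]
E
python3 - <<'E'
from h import *
ims=[]
for n in ("scene","side"):
    pic,d,W=cloud(n); np.savez(n,pic=pic,d=d,W=W); ims.append(pic)
    for k in ("shelf","slotted_plate","plain_plate","slotted_front_left","slotted_front_right","plain_front","tape_roll","module"):
        for r in spot_in(n,k)[:2]:
            u,v=np.round(r["at"]).astype(int); print(n,k,round(r["p"],2),u,v,W[v,u].round(3))
    cv2.imwrite(f"pics/{n}.png",cv2.resize(pic[...,::-1],(768,576)))
s=read_state();print(s["tcp_rot"],s["time"],s["wrist_force"],tips_ahead)
E
```

```text
scene shelf 0.93 268 221 [0.538 0.101 0.083]
scene shelf 0.23 250 194 [0.5   0.003 0.083]
scene slotted_plate 0.9 358 197 [0.246 0.234 0.006]
scene slotted_plate 0.83 273 345 [0.766 0.305 0.005]
scene plain_plate 0.93 257 258 [0.645 0.151 0.086]
scene plain_plate 0.36 214 194 [ 0.566 -0.08   0.079]
scene slotted_front_left 0.97 212 190 [ 0.562 -0.091  0.085]
scene slotted_front_left 0.93 242 144 [ 0.309 -0.202  0.006]
scene slotted_front_right 0.89 243 138 [ 0.279 -0.223 -0.   ]
scene slotted_front_right 0.74 272 340 [0.759 0.296 0.007]
scene plain_front 0.62 254 256 [0.645 0.142 0.086]
scene plain_front 0.38 382 274 [0.464 0.417 0.064]
scene tape_roll 0.6 248 192 [ 0.5   -0.005  0.086]
side shelf 0.67 269 195 [ 0.526 -0.025  0.08 ]
side slotted_plate 0.88 294 137 [0.782 0.296 0.006]
side slotted_plate 0.85 217 290 [ 0.299 -0.209  0.005]
side plain_plate 0.94 281 151 [0.646 0.138 0.087]
side slotted_front_left 0.92 293 136 [0.779 0.299 0.009]
side slotted_front_left 0.88 146 188 [0.231 0.238 0.006]
side slotted_front_right 0.9 216 290 [ 0.296 -0.211  0.009]
side slotted_front_right 0.66 293 138 [ 0.781  0.3   -0.001]
side plain_front 0.79 278 152 [0.635 0.137 0.087]
side module 0.57 256 185 [0.511 0.029 0.08 ]
side module 0.37 279 150 [0.642 0.145 0.088]
[ 1.20920494  1.20910405 -1.20917439] 0.9 [0.36891138 0.35842771 0.4793947 ] 0.014
```

View pics/scene.png

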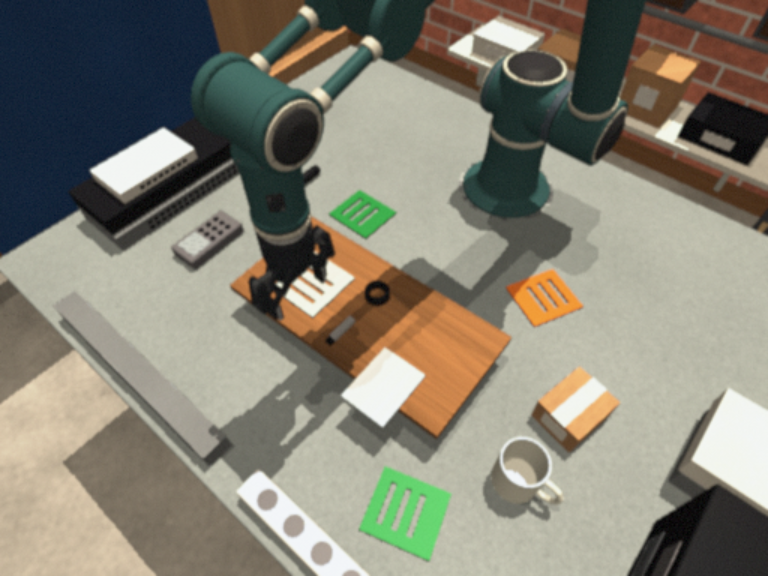

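View pics/side.png

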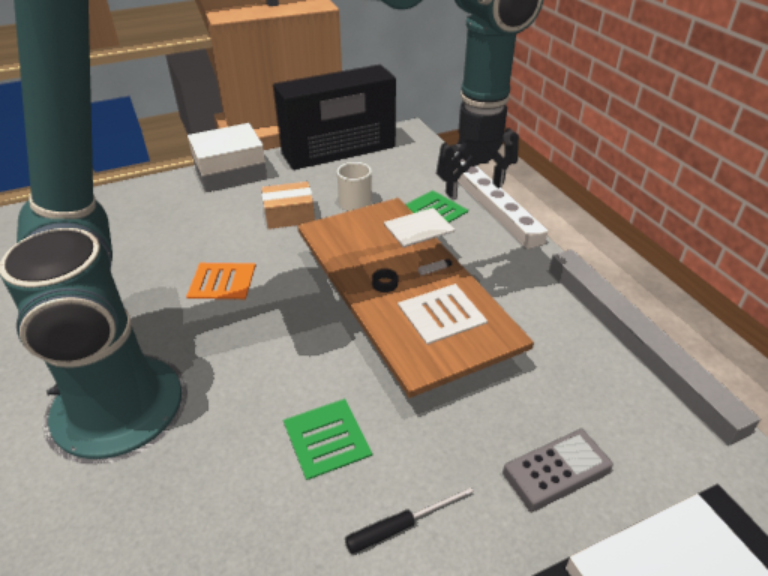

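Both views show the slotted plate on the right half of the shelf: side (440,312), and scene (320,288) partly behind the gripper. The plain plate overhangs at side (420,226) and scene (385,385). The tape and module lie between them. Next I'll measure the outlines in the side view.

```bash
cat > meas.py <<'E'
from h import *
def plates(n="side",W=None,pic=None):
    if W is None:
        pic,d,_=cloud(n)
    c=camera_params(n); T=np.linalg.inv(c["camera_from_world"]); o=T[:3,3]
    hsv=cv2.cvtColor(pic,cv2.COLOR_RGB2HSV)
    m=((hsv[...,1]<60)&(hsv[...,2]>130)).astype(np.uint8)
    def on(px,z):
        px=np.atleast_2d(px).astype(float)
        r=np.stack([(px[:,0]-c["cx"])/c["fx"],(px[:,1]-c["cy"])/c["fy"],np.ones(len(px))],1)@T[:3,:3].T
        return (o+r*((z-o[2])/r[:,2])[:,None])[:,:2]
    return pic,hsv,m,on
if __name__=="__main__":
    for n in("side","scene"):
        f=np.load(n+".npz"); pic,hsv,m,on=plates(n,f["W"],f["pic"]); W=f["W"]
        z=W[...,2]; box=(W[...,0]>.3)&(W[...,0]<.85)&(abs(W[...,1])<.35)
        for nm,mm in(("plate",(m>0)&box&(abs(z-.085)<.012)),("wood",(hsv[...,1]>90)&(hsv[...,0]<25)&box&(abs(z-.08)<.01))):
            k,l,st,ce=cv2.connectedComponentsWithStats(mm.astype(np.uint8))
            for i in range(1,k):
                if st[i,4]<250: continue
                vu=np.argwhere(l==i); xy=on(vu[:,::-1],.085 if nm=="plate" else .08)*1000
                r=cv2.minAreaRect(xy.astype(np.float32)); print(n,nm,st[i,4],ce[i].round(),"z",np.median(z[l==i]).round(4),np.round(r[0],1),np.round(r[1],1),round(r[2],1)); print(cv2.boxPoints(r).round(1).tolist())
E
python3 meas.py
```

```text
side plate 686 [279. 151.] z 0.0861 [642.1 146.2] [121.5  95.7] 2.2
[[579.5, 191.6999969482422], [583.2000122070312, 96.0999984741211], [704.5999755859375, 100.80000305175781], [700.9000244140625, 196.39999389648438]]
side plate 1171 [294. 209.] z 0.0857 [ 561.9 -104.3] [120.8 112.6] 1.2
[[500.29998779296875, -49.29999923706055], [502.70001220703125, -161.89999389648438], [623.5, -159.3000030517578], [621.0999755859375, -46.70000076293945]]
side wood 8092 [271. 197.] z 0.0809 [540.7  13.3] [244.8 510.3] 2.1
[[408.79998779296875, 263.70001220703125], [427.8999938964844, -246.1999969482422], [672.5, -237.10000610351562], [653.4000244140625, 272.8999938964844]]
scene plate 695 [212. 193.] z 0.0853 [563.5 -91.1] [122.   85.7] 1.2
[[501.6000061035156, -49.5], [503.3999938964844, -135.10000610351562], [625.4000244140625, -132.6999969482422], [623.5999755859375, -47.0]]
scene plate 1525 [255. 258.] z 0.0854 [643.7 145.7] [122.3  91.7] 2.3
[[580.7999877929688, 189.10000610351562], [584.4000244140625, 97.5], [706.5999755859375, 102.30000305175781], [703.0, 193.89999389648438]]
scene wood 8245 [267. 222.] z 0.0804 [546.4  18.7] [244.1 496.7] 2.1
[[415.3999938964844, 262.3999938964844], [433.5, -233.89999389648438], [677.5, -225.0], [659.4000244140625, 271.3999938964844]]
scene wood 253 [165. 186.] z 0.0803 [ 638.2 -213.9] [104.5  54.2] 26.8
[[579.2999877929688, -213.3000030517578], [603.7999877929688, -261.6000061035156], [697.0999755859375, -214.5], [672.7000122070312, -166.1999969482422]]
```

{"api": "apply_moves", "payload": {
  "commands": [
    [0.2, 60, -208, 108, 87.8, 0, 0],
    [0.2, 60, -208, 108, 87.8, 0, 0],
    [0.2, 60, -208, 108, 87.8, 0, 0],
    [0.2, 60, -208, 108, 87.8, 0, 0],
    [0.2, 60, -208, 108, 87.8, 0, 0],
    [0.2, 60, -208, 108, 87.8, 0, 0],
    [0.2, 60, -208, 108, 87.8, 0, 0],
    [0.2, 60, -208, 108, 87.8, 0, 0]
  ]
}}

```text
time: 1.9
tool_pos: [0.467, -0.1081, 0.1856]
tcp_rot: [2.189, 0.07, -2.188]
wrist_force: [-0.1, 0.9, -0.5]
width: 0.801
```

```bash
python3 - <<'E'
from h import *
s=read_state(); print(R.from_rotvec(s["tcp_rot"]).as_matrix().round(4), s["tool_pos"])
pic,_=read_camera("wrist"); pic2,d,W=cloud("scene"); np.savez("scene",pic=pic2,d=d,W=W)
cv2.imwrite("pics/w1.png",np.hstack([cv2.resize(p[...,::-1],(400,300)) for p in (pic,pic2)]))
E
python3 meas.py | grep -A1 "scene plate"
```

```text
[[ 5.000e-04  6.440e-02 -9.979e-01]
 [-1.000e-04 -9.979e-01 -6.440e-02]
 [-1.000e+00  2.000e-04 -5.000e-04]] [ 0.46700338 -0.10809619  0.18555342]
scene plate 954 [209. 188.] z 0.0853 [ 562.9 -104.4] [118.6 111.6] 1.0
[[502.6000061035156, -49.599998474121094], [504.70001220703125, -161.1999969482422], [623.2999877929688, -159.10000610351562], [621.2000122070312, -47.5]]
scene plate 1526 [255. 258.] z 0.0853 [643.7 145.6] [122.2  91.9] 2.3
[[580.7999877929688, 189.10000610351562], [584.5, 97.19999694824219], [706.5999755859375, 102.0999984741211], [703.0, 193.89999389648438]]
```

View pics/w1.png

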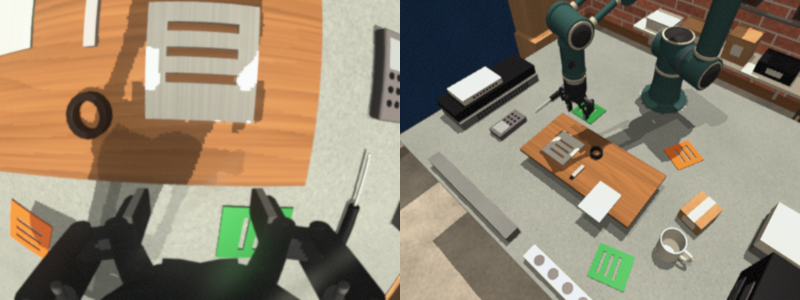

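{"api": "apply_moves", "payload": {
  "commands": [
    [0.2, 50, 0, 0, 1.5, 0, 0],
    [0.2, 84, 0, 0, 1.5, 0, 0],
    [0.2, 86, 0, 0, 1.5, 0, 0],
    [0.2, 86, 0, 0, 1.5, 0, 0]
  ]
}}

```text
time: 2.5
tool_pos: [0.4678, -0.1082, 0.1002]
tcp_rot: [2.199, 0.05, -2.197]
wrist_force: [-0.7, 0.2, 0.4]
width: 0.801
```

Run:
```python
from h import *
import workcell; print(workcell.tips_ahead)
s=read_state(); M=R.from_rotvec(s["tcp_rot"]).as_matrix(); print(np.degrees(np.arctan2(-M[1,2],-M[0,2])), s["tool_pos"],s["wrist_force"])
pic,d,W=cloud("side")
u,v=map(int,proj("side",s["tool_pos"])); print(u,v)
cv2.imwrite("pics/s2.png",cv2.resize(pic[v-60:v+40,u-65:u+65,::-1],(780,600),interpolation=cv2.INTER_CUBIC))
```

```text
0.014
2.6485637474423083 [ 0.46775656 -0.108193    0.10022967] [-0.66204235  0.15272274  0.39344909]
262 215
```

View pics/s2.png

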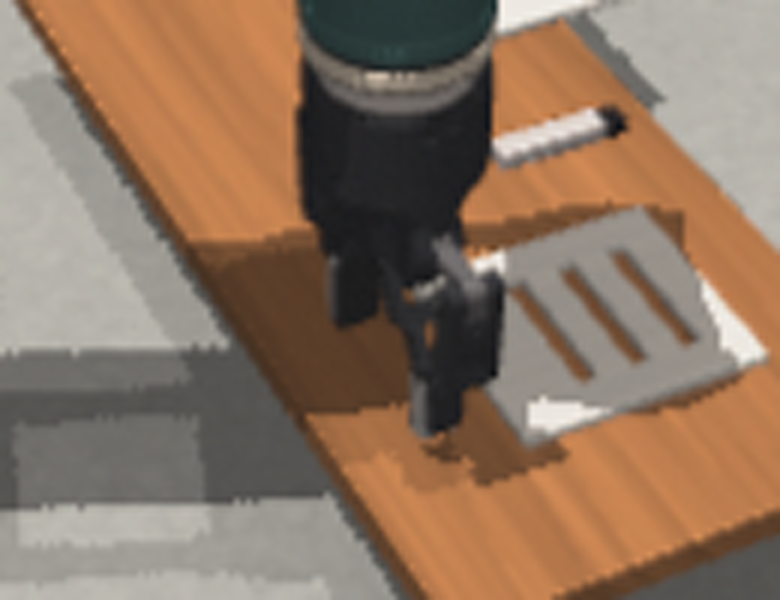

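The fingertips hang just above the shelf, behind the slotted plate's rear edge. I'll feel my way down.

{"api": "apply_moves", "payload": {
  "commands": [
    [0.2, 3, 0, 0, 0.4, 0, 0],
    [0.2, 6, 0, 0, 0.4, 0, 0],
    [0.2, 6, 0, 0, 0.4, 0, 0]
  ]
}}

```text
time: 2.92
tool_pos: [0.467, -0.108, 0.0934]
tcp_rot: [2.202, 0.042, -2.202]
wrist_force: [-0.0, -0.3, 0.7]
width: 0.797
```

{"api": "apply_moves", "payload": {
  "commands": [
    [0.2, 2, 0, 0, 0, 0, 0],
    [0.2, 2, 0, 0, 0, 0, 0]
  ]
}}

```text
time: 3.18
tool_pos: [0.4668, -0.108, 0.0911]
tcp_rot: [2.202, 0.042, -2.203]
wrist_force: [-0.3, 1.2, 0.3]
width: 0.797
```

{"api": "apply_moves", "payload": {
  "commands": [
    [0.2, 2, 0, 0, 0, 0, 0],
    [0.2, 2, 0, 0, 0, 0, 0]
  ]
}}

```text
time: 3.42
tool_pos: [0.4668, -0.108, 0.089]
tcp_rot: [2.202, 0.042, -2.203]
wrist_force: [-0.3, -1.0, 0.1]
width: 0.798
```

{"api": "apply_moves", "payload": {
  "commands": [
    [0.2, 1.5, 0, 0, 0, 0, 0],
    [0.2, 1.5, 0, 0, 0, 0, 0]
  ]
}}

```text
time: 3.68
tool_pos: [0.4669, -0.108, 0.0876]
tcp_rot: [2.202, 0.042, -2.203]
wrist_force: [0.9, 0.0, 0.0]
width: 0.802
```

{"api": "apply_moves", "payload": {
  "commands": [
    [0.2, 1.5, 0, 0, 0, 0, 0],
    [0.2, 1.5, 0, 0, 0, 0, 0]
  ]
}}

```text
time: 3.92
tool_pos: [0.4671, -0.1081, 0.0868]
tcp_rot: [2.203, 0.041, -2.202]
wrist_force: [-1.8, -0.1, 4.5]
width: 0.8
```

{"api": "apply_moves", "payload": {
  "commands": [
    [0.2, 1.5, 0, 0, 0, 0, 0],
    [0.2, 1.5, 0, 0, 0, 0, 0]
  ]
}}

```text
time: 4.18
tool_pos: [0.4672, -0.1081, 0.0867]
tcp_rot: [2.202, 0.042, -2.203]
wrist_force: [-7.1, 1.9, 16.0]
width: 0.8
```

{"api": "apply_moves", "payload": {
  "commands": [
    [0.2, -4, 0, 0, 0, 0, 0],
    [0.2, -4, 0, -8, 0, 0, 0],
    [0.2, -4, 0, -16, 0, 0, 0],
    [0.2, -4, 0, -20, 0, 0, 0],
    [0.2, -4, 0, -24, 0, 0, 0],
    [0.2, -4, 0, -28, 0, 0, 0],
    [0.2, -4, 0, -32, 0, 0, 0],
    [0.2, -4, 0, -36, 0, 0, 0]
  ]
}}

```text
time: 5.18
tool_pos: [0.503, -0.1066, 0.0886]
tcp_rot: [2.202, 0.042, -2.203]
wrist_force: [0.3, 0.3, -1.3]
width: 0.801
```

```bash
cat > chk.py <<'E'
from h import *
import subprocess
s=read_state(); M=R.from_rotvec(s["tcp_rot"]).as_matrix(); print("yaw",np.degrees(np.arctan2(-M[1,2],-M[0,2])), s["tool_pos"],s["wrist_force"])
for n in("side","scene"):
    pic,d,W=cloud(n); np.savez(n,pic=pic,d=d,W=W)
print(subprocess.run("python3 meas.py|grep -A1 plate",shell=True,capture_output=True,text=True).stdout)
E
python3 chk.py
```

```text
yaw 2.150649862615615 [ 0.50299552 -0.10658488  0.0886045 ] [ 0.28073628  0.3346123  -1.30640931]
side plate 699 [305. 208.] z 0.0858 [ 573.2 -102.9] [118.8 112.2] 2.2
[[511.70001220703125, -49.099998474121094], [516.0, -161.1999969482422], [634.7000122070312, -156.6999969482422], [630.4000244140625, -44.599998474121094]]
--
scene plate 894 [205. 192.] z 0.0853 [ 574.9 -103.6] [119.8 111. ] 1.2
[[513.7999877929688, -49.400001525878906], [516.0999755859375, -160.39999389648438], [635.9000244140625, -157.89999389648438], [633.5999755859375, -46.900001525878906]]
scene plate 1523 [255. 258.] z 0.0854 [643.7 145.6] [122.2  91.9] 2.3
[[580.7999877929688, 189.10000610351562], [584.5, 97.19999694824219], [706.5999755859375, 102.0999984741211], [703.0, 193.89999389648438]]
```

{"api": "apply_moves", "payload": {
  "commands": [
    [0.2, 0, 0, -4, 0, 0, 0],
    [0.2, 0, 0, -9, 0, 0, 0],
    [0.2, 0, 0, -14, 0, 0, 0],
    [0.2, 0, 0, -19, 0, 0, 0],
    [0.2, 0, 0, -24, 0, 0, 0],
    [0.2, 0, 0, -29, 0, 0, 0],
    [0.2, 0, 0, -34, 0, 0, 0],
    [0.2, 0, 0, -38, 0, 0, 0]
  ]
}}

```text
time: 6.28
tool_pos: [0.5413, -0.1052, 0.0887]
tcp_rot: [2.203, 0.041, -2.202]
wrist_force: [-1.7, 0.2, 0.4]
width: 0.799
```

{"api": "apply_moves", "payload": {
  "commands": [
    [0.2, 0, 0, -4, 0, 0, 0],
    [0.2, 0, 0, -8, 0, 0, 0],
    [0.2, 0, 0, -12, 0, 0, 0],
    [0.2, 0, 0, -16, 0, 0, 0],
    [0.2, 0, 0, -20, 0, 0, 0],
    [0.2, 0, 0, -24, 0, 0, 0],
    [0.2, 0, 0, -28, 0, 0, 0],
    [0.2, 0, 0, -30, 0, 0, 0]
  ]
}}

```text
time: 7.28
tool_pos: [0.5713, -0.1041, 0.0888]
tcp_rot: [2.203, 0.041, -2.202]
wrist_force: [-1.9, -0.4, -0.9]
width: 0.801
```

```bash
python3 chk.py
python3 - <<'E'
from h import *
pic=np.load("scene.npz")["pic"]
cv2.imwrite("pics/sc3.png",cv2.resize(pic[130:310,140:340,::-1],(660,594),interpolation=cv2.INTER_CUBIC))
E
```

```text
yaw 2.158790997548339 [ 0.57125985 -0.10407231  0.08877268] [-1.88531104 -0.37781933 -0.92408857]
side plate 482 [273. 151.] z 0.0863 [637.7 146.2] [112.5  95.6] 2.0
[[579.7999877929688, 192.0], [583.2000122070312, 96.4000015258789], [695.5999755859375, 100.4000015258789], [692.2000122070312, 196.0]]
side plate 654 [327. 200.] z 0.0858 [640.3 -99.8] [119.6 113.7] 2.6
[[577.9000244140625, -45.70000076293945], [583.0999755859375, -159.3000030517578], [702.5999755859375, -153.89999389648438], [697.5, -40.20000076293945]]
--
scene plate 985 [189. 207.] z 0.0853 [ 642.2 -100.5] [118.5 112.1] 2.0
[[581.0, -46.5], [584.9000244140625, -158.60000610351562], [703.2999877929688, -154.5], [699.4000244140625, -42.5]]
scene plate 1528 [255. 258.] z 0.0854 [643.7 145.6] [122.2  91.9] 2.3
[[580.7999877929688, 189.10000610351562], [584.5, 97.19999694824219], [706.5999755859375, 102.0999984741211], [703.0, 193.89999389648438]]
```

View pics/sc3.png

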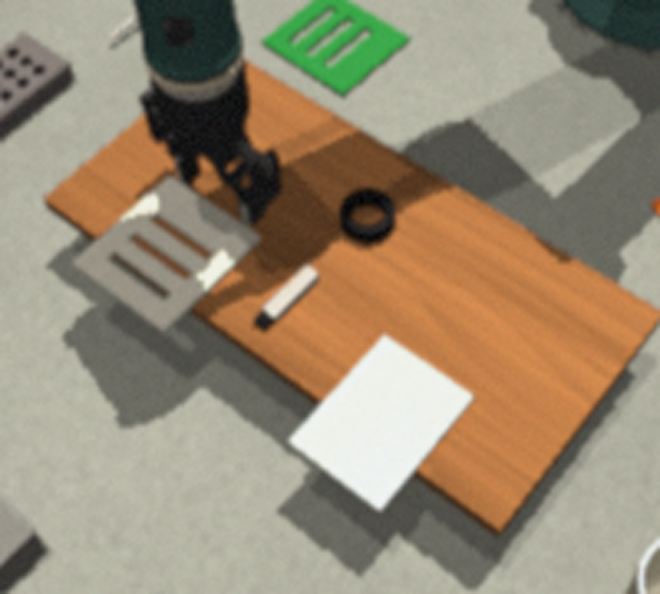

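The plate is nearly level with the plain one. Next I'll fit the front edges to sub-pixel accuracy in the shelf frame.

```bash
cat > edge.py <<'E'
from h import *
a=np.radians(2.2); X=np.array([np.cos(a),np.sin(a)]); Y=np.array([-X[1],X[0]])
def edge(n,f,s0,t0,t1,kind,z=.085,w=12):
    c=camera_params(n); S=np.arange(s0-w,s0+w,.25); T=np.arange(t0,t1,2.)
    ss,tt=np.meshgrid(S,T); P=np.concatenate([(ss[...,None]*X+tt[...,None]*Y)/1000,np.full(ss.shape+(1,),z)],-1)
    q=P@c["camera_from_world"][:3,:3].T+c["camera_from_world"][:3,3]
    mu=(c["fx"]*q[...,0]/q[...,2]+c["cx"]).astype(np.float32); mv=(c["fy"]*q[...,1]/q[...,2]+c["cy"]).astype(np.float32)
    if kind=="d":
        I=cv2.remap(f["W"][...,2].astype(np.float32),mu,mv,cv2.INTER_NEAREST); e=S[(I>.07).sum(1).clip(0,len(S)-1)]
    else:
        I=cv2.remap(f["pic"].astype(np.float32),mu,mv,cv2.INTER_CUBIC)
        I=cv2.GaussianBlur(I,(0,0),sigmaX=5,sigmaY=1); g=np.abs(np.gradient(I,axis=1)).sum(2); e=S[g.argmax(1)]
    m=np.median(e); k=abs(e-m)<4; p=np.polyfit(T[k]-(t0+t1)/2,e[k],1); r=e[k]-np.polyval(p,T[k]-(t0+t1)/2)
    return round(p[1],2),"deg",round(-np.degrees(p[0]),2),"sd",round(r.std(),2),k.sum()
if __name__=="__main__":
    for n in("scene","side"):
        f=dict(np.load(n+".npz"))
        for nm,cx,ct,h in(("plain",648,120.8,38),("slot",float(__import__("sys").argv[1]),-124.8,45)):
            print(n,nm,"front c",edge(n,f,cx+60,ct-h,ct+h,"c"),"d",edge(n,f,cx+60,ct-h,ct+h,"d"))
            print(n,nm,"rear c",edge(n,f,cx-60,ct-h,ct+h,"c"),"+t side n/a")
        print(n,"shelf far edge",edge(n,f,664,-50,70,"c",z=.08))
E
python3 edge.py 637.5
```

```text
scene plain front c (np.float64(709.31), 'deg', np.float64(-0.52), 'sd', np.float64(0.16), np.int64(39)) d (np.float64(710.42), 'deg', np.float64(-0.22), 'sd', np.float64(0.73), np.int64(39))
scene plain rear c (np.float64(587.4), 'deg', np.float64(-0.13), 'sd', np.float64(0.19), np.int64(39)) +t side n/a
scene slot front c (np.float64(697.69), 'deg', np.float64(-0.62), 'sd', np.float64(0.18), np.int64(46)) d (np.float64(699.16), 'deg', np.float64(-0.25), 'sd', np.float64(0.8), np.int64(46))
scene slot rear c (np.float64(576.34), 'deg', np.float64(0.24), 'sd', np.float64(1.05), np.int64(45)) +t side n/a
scene shelf far edge (np.float64(664.15), 'deg', np.float64(-0.27), 'sd', np.float64(0.18), np.int64(60))
side plain front c (np.float64(702.99), 'deg', np.float64(0.14), 'sd', np.float64(2.03), np.int64(17)) d (np.float64(719.75), 'deg', np.float64(0.0), 'sd', np.float64(0.0), np.int64(39))
side plain rear c (np.float64(587.94), 'deg', np.float64(0.08), 'sd', np.float64(0.35), np.int64(39)) +t side n/a
side slot front c (np.float64(697.0), 'deg', np.float64(-0.15), 'sd', np.float64(0.2), np.int64(46)) d (np.float64(697.13), 'deg', np.float64(0.39), 'sd', np.float64(0.7), np.int64(46))
side slot rear c (np.float64(579.46), 'deg', np.float64(-1.61), 'sd', np.float64(2.34), np.int64(26)) +t side n/a
side shelf far edge (np.float64(663.4), 'deg', np.float64(-0.93), 'sd', np.float64(0.93), np.int64(18))
```

{"api": "apply_moves", "payload": {
  "commands": [
    [0.2, 0, 0, -3, 0, 0, 0],
    [0.2, 0, 0, -6, 0, 0, 0],
    [0.2, 0, 0, -9, 0, 0, 0],
    [0.2, 0, 0, -10, 0, 0, 0],
    [0.2, 0, 0, -10, 0, 0, 0]
  ]
}}

```text
time: 8.0
tool_pos: [0.5812, -0.1037, 0.0888]
tcp_rot: [2.203, 0.041, -2.202]
wrist_force: [0.1, 0.9, -0.1]
width: 0.8
```

```bash
python3 chk.py|head -1; python3 edge.py 647|grep -v side
```

```text
yaw 2.15968108601625 [ 0.58117177 -0.1037117   0.0887953 ] [ 0.05520294  0.85972683 -0.14369602]
scene plain front c (np.float64(709.3), 'deg', np.float64(-0.57), 'sd', np.float64(0.14), np.int64(39)) d (np.float64(710.42), 'deg', np.float64(0.13), 'sd', np.float64(0.76), np.int64(39))
scene slot front c (np.float64(707.36), 'deg', np.float64(-0.78), 'sd', np.float64(0.16), np.int64(26)) d (np.float64(708.89), 'deg', np.float64(-0.1), 'sd', np.float64(0.8), np.int64(46))
scene shelf far edge (np.float64(664.13), 'deg', np.float64(-0.28), 'sd', np.float64(0.18), np.int64(60))
```

Run:
```python
from edge import *
for n in("scene","side"):
    f=dict(np.load(n+".npz"))
    for s0,segs in((664,((-225,-190),(-60,-10),(20,65),(175,225))),(424.5,((-220,-190),(-180,-100),(-80,0),(0,100),(100,220)))):
        for a0,b0 in segs:
            print(n,s0,(a0,b0),edge(n,f,s0,a0,b0,"c",z=.08,w=9)[0::2],edge(n,f,s0,a0,b0,"d",z=.08,w=9)[0])
    for t in range(-165,-84,20): print(n,"slot",t,edge(n,f,707,t,t+15,"c")[0],edge(n,f,707,t,t+15,"d")[0])
    for t in range(85,156,18): print(n,"plain",t,edge(n,f,708.5,t,t+14,"c")[0],edge(n,f,708.5,t,t+14,"d")[0])
pic=np.load("scene.npz")["pic"]
cv2.imwrite("pics/sc4.png",cv2.resize(pic[170:300,145:300,::-1],(715,600),interpolation=cv2.INTER_CUBIC))
```

```text
scene 664 (-225, -190) (np.float64(669.15), np.float64(-1.27), np.float64(0.12)) 667.82
scene 664 (-60, -10) (np.float64(663.87), np.float64(-0.17), np.float64(0.21)) 667.95
scene 664 (20, 65) (np.float64(664.33), np.float64(-0.08), np.float64(0.19)) 667.68
scene 664 (175, 225) (np.float64(664.72), np.float64(-0.09), np.float64(0.13)) 668.8
scene 424.5 (-220, -190) (np.float64(424.41), np.float64(-0.74), np.float64(0.19)) 425.14
scene 424.5 (-180, -100) (np.float64(424.23), np.float64(0.09), np.float64(0.25)) 424.46
scene 424.5 (-80, 0) (np.float64(424.65), np.float64(-0.14), np.float64(0.6)) 424.49
scene 424.5 (0, 100) (np.float64(424.25), np.float64(0.21), np.float64(0.84)) 424.1
scene 424.5 (100, 220) (np.float64(424.83), np.float64(0.09), np.float64(0.35)) 423.93
scene slot -165 713.92 708.86
scene slot -145 714.4 708.84
scene slot -125 707.42 708.9
scene slot -105 707.69 708.84
scene slot -85 707.84 708.78
scene plain 85 708.89 710.22
scene plain 103 709.24 710.37
scene plain 121 709.5 710.55
scene plain 139 709.5 710.4
side 664 (-225, -190) (np.float64(662.49), np.float64(-0.23
[... 260 characters left out ...]
4(0.29)) 663.82
side 424.5 (-220, -190) (np.float64(422.75), np.float64(0.0), np.float64(0.0)) 430.16
side 424.5 (-180, -100) (np.float64(422.81), np.float64(-0.04), np.float64(0.12)) 430.01
side 424.5 (-80, 0) (np.float64(417.52), np.float64(-0.1), np.float64(0.11)) 429.73
side 424.5 (0, 100) (np.float64(423.46), np.float64(-0.4), np.float64(0.33)) 429.41
side 424.5 (100, 220) (np.float64(417.9), np.float64(-0.28), np.float64(0.21)) 429.12
side slot -165 707.08 707.14
side slot -145 707.06 706.79
side slot -125 707.0 706.95
side slot -105 707.0 706.92
side slot -85 707.04 706.89
side plain 85 698.98 720.25
side plain 103 698.45 720.25
side plain 121 699.9 720.25
side plain 139 701.66 720.25
```

View pics/sc4.png

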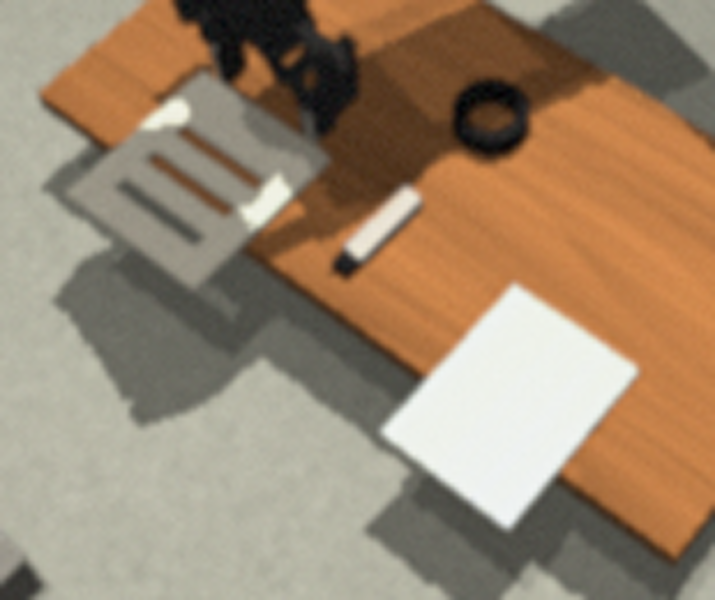

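{"api": "apply_moves", "payload": {
  "commands": [
    [0.2, 0, 0, -0.7, 0, 0, 0],
    [0.2, 0, 0, -1.5, 0, 0, 0],
    [0.2, 0, 0, -1.5, 0, 0, 0],
    [0.2, 0, 0, -1.5, 0, 0, 0]
  ]
}}

```text
time: 8.6
tool_pos: [0.5823, -0.1037, 0.0888]
tcp_rot: [2.202, 0.041, -2.203]
wrist_force: [-2.0, -0.4, 1.1]
width: 0.798
```

{"api": "apply_moves", "payload": {
  "commands": [
    [0.2, 0, 0, 4, 0, 0, 0],
    [0.2, 0, 0, 14, 0, 0, 0],
    [0.2, -2, 0, 24, 0, 0, 0],
    [0.2, -40, 0, 40, 0, 0, 0],
    [0.2, -90, 0, 80, 0, 0, 0],
    [0.2, -140, 0, 110, 0, 0, 0],
    [0.2, -140, 0, 110, 0, 0, 0]
  ]
}}

```text
time: 9.48
tool_pos: [0.4733, -0.1086, 0.2343]
tcp_rot: [2.212, 0.037, -2.191]
wrist_force: [-0.4, -0.8, -0.5]
width: 0.8
```

```bash
python3 chk.py; python3 edge.py 648.3
python3 - <<'E'
from h import *
pic=np.load("scene.npz")["pic"]
cv2.imwrite("pics/sc5.png",cv2.resize(pic[130:310,140:340,::-1],(660,594),interpolation=cv2.INTER_CUBIC))
E
```

```text
yaw 2.1135903290248375 [ 0.47326938 -0.10861138  0.23425524] [-0.38080742 -0.76290502 -0.5278405 ]
side plate 314 [288. 148.] z 0.0861 [672.5 147.5] [62.5 95.7] 0.7
[[640.7000122070312, 194.89999389648438], [641.9000244140625, 99.19999694824219], [704.4000244140625, 100.0], [703.2000122070312, 195.6999969482422]]
side plate 1057 [323. 198.] z 0.0858 [652.1 -99.3] [120.6 114. ] 2.3
[[589.5999755859375, -44.70000076293945], [594.0999755859375, -158.60000610351562], [714.5999755859375, -153.8000030517578], [710.0999755859375, -40.0]]
--
scene plate 1146 [187. 209.] z 0.0853 [ 653.3 -100. ] [121.4 112.8] 2.2
[[590.4000244140625, -46.0], [594.7999877929688, -158.6999969482422], [716.0999755859375, -153.89999389648438], [711.7000122070312, -41.20000076293945]]
scene plate 1522 [255. 258.] z 0.0854 [643.7 145.5] [122.2  91.7] 2.2
[[580.9000244140625, 188.89999389648438], [584.5, 97.30000305175781], [706.5999755859375, 102.0999984741211], [703.0, 193.6999969482422]]

scene plain front c (np.float64(709.29), 'deg', np.float64(-0.55), 'sd', np.float64(0.14), np.int64(39)) d (np.float64(710.34)
[... 595 characters left out ...]
lain front c (np.float64(709.2), 'deg', np.float64(-0.18), 'sd', np.float64(0.22), np.int64(39)) d (np.float64(709.44), 'deg', np.float64(-0.07), 'sd', np.float64(0.81), np.int64(39))
side plain rear c (np.float64(595.08), 'deg', np.float64(-3.63), 'sd', np.float64(1.5), np.int64(27)) +t side n/a
side slot front c (np.float64(708.55), 'deg', np.float64(0.0), 'sd', np.float64(0.0), np.int64(46)) d (np.float64(709.58), 'deg', np.float64(0.09), 'sd', np.float64(0.91), np.int64(46))
side slot rear c (np.float64(587.2), 'deg', np.float64(0.27), 'sd', np.float64(0.62), np.int64(46)) +t side n/a
side shelf far edge (np.float64(663.42), 'deg', np.float64(-0.66), 'sd', np.float64(0.66), np.int64(39))
```

View pics/sc5.png

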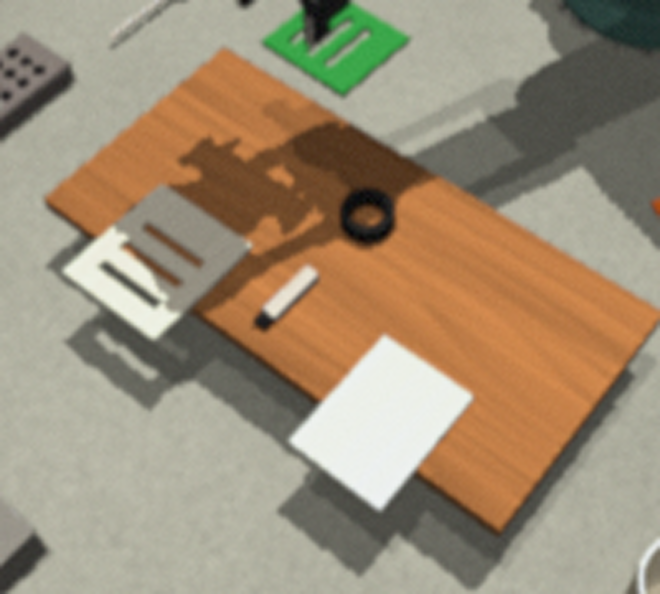

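Both cameras put the two front edges within about 0.5 mm of each other and square to within about 0.2°. The gripper is clear and the other things haven't moved, so I'm handing in.

```bash
python3 -c "from workcell import *;print(finish_job())"
```

```text
the job is handed in; nothing more can be done
None
```

The slotted plate now overhangs the far edge level with the plain plate, and I handed the job in at about 9.6 s of the 43 s allowed. I pushed its rear edge with both slightly closed fingertips, just above the shelf. The plate moved about 90 mm along the shelf's x axis and stayed flat. I then backed the fingers off and lifted clear.

- **Alignment:** with the arm clear, the two front edges agree to within 0.1–0.7 mm in both cameras (about 44–45 mm out over the edge). The scene camera puts the rear edges 0.1 mm apart.
- **Squareness:** the slotted plate's yaw is within about 0.2° of the plain plate's and the shelf's.
- **Other objects:** the plain plate's measured pose did not change. The tape roll and module look unmoved in the last picture; I did not look closely at the things on the table.
- **Checks that disagreed:** the plain plate's rear-edge fit in the side view was poor, with scatter of several degrees, so I ignored it. Colour fits of the front and shelf edges were biased by up to 0.7° where shadow or the front face confused them. My estimate of the shelf's yaw is good to about 0.1°, which leaves about 0.4 mm of uncertainty in how equal the overhangs are.

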